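# Check the annealing kiln with a hand-held thermocouple probe

### The job

Check the annealing kiln's temperature by hand: pull the clay plug out of the port in its lid and stand it upright on the bare part of the firebrick, then take the thermocouple probe out of the stem rack and lower its white sheath down the open port until the black depth ring is level with the lid's top. The sheath must never touch the kiln; keep it centred in the port and still for three seconds for the reading, and finish still holding it there. Leave the other tools, blanks and vessels where they are.

Things in the scene. Friction and masses are not known exactly. Their poses are not given: they have to be found in the camera images.
- kiln: Small top-loading annealing kiln, fixed to the bench: round drum 200 mm across in a steel jacket, its pale insulating lid's flat top 150 mm above the bench. A grey control box and a lid handle (top 141 mm above the bench) stand out on one side, its own -x side, to 146 mm from the axis; a hinge block stands out 123 mm on +x (top 140 mm above the bench). Origin on the drum's axis at bench height, z up.
- port (a point): Centre of the mouth of the port, level with the lid's top (150 mm above the bench), on the kiln's axis. The port is a straight vertical bore, 26 mm in diameter and 33 mm long, that goes through the lid into a chamber 110 mm wide whose floor lies 110 mm below this point. The plug closes it at the start.
- plug: Pale fireclay port plug, 55 g, upright in the port at the start. From below: plain spigot 20 mm in diameter and 20 mm long (it hangs loosely in the bore), flange 36 mm in diameter and 8 mm thick that lies on the lid, round grip 22.6 mm in diameter and 36 mm long. 64 mm tall in all. Origin at the centre of the spigot's flat lower end, z up towards the grip; it stands upright by itself on that end.
- firebrick: Flat pale firebrick lying on the bench, fixed, 230 mm (own x) by 114 mm (own y) by 32 mm high. Origin at the centre of its underside, z up. The crucible stands on its +x half; the -x half is bare.
- rack: Wooden stem rack, fixed, 280 mm (own x) by 80 mm (own y) by 110 mm high: base board 12 mm thick, end cheeks, and a 12 mm top board with four 11 mm through holes in a row along x at -105, -35, +35 and +105 mm. Each hole holds one thing: the probe, the reamer and two eye blanks, in any order. Origin at the centre of its underside, z up.
- probe: Thermocouple probe, 70 g, upright in one hole of the rack. Origin at its tip, z up along its axis to the handle. White ceramic sheath 8 mm in diameter from 0 to 95 mm (steel ferrule 10.4 mm in diameter from 85 to 95 mm), black depth ring at 62 mm, steel guard disc 28 mm in diameter from 95 to 100 mm (it rests on the rack's top board), black ribbed handle 23 mm in diameter from 100 to 170 mm with a small display. The tip hangs 15 mm above the bench at the start.
- depth_ring (a point): Centre of the black depth ring (3 mm wide) on the probe's sheath, on its axis 62 mm above the tip; axes as the probe's.
- reamer: Carbon reamer hanging in another hole of the rack: black 8 mm rod below, brass ferrule, bulged wooden handle 27 mm in diameter whose top is 78 mm above the rack's top board. Origin at the rod's lower end, z up. Not to be disturbed.
- blank_a: Eye blank standing in the rack: white glass bulb 25 mm in diameter on a 9 mm stem, its top 39 mm above the rack's top board. Origin at the stem's lower end, z up. Not to be disturbed.
- blank_b: Second eye blank, the same as the first.
- crucible: Small white open crucible, 56 mm in diameter and 42 mm high, standing on the firebrick's +x half. Origin at the centre of its underside. Not to be disturbed.
- paddle: Graphite paddle with a wooden handle, 208 mm long, 50 mm wide, 25 mm high, lying on the bench. Origin under the middle of it. Not to be disturbed.
- jar: Amber glass jar with a black cap, 56 mm in diameter and 75 mm high, standing on the bench. Origin at the centre of its underside. Not to be disturbed.
- tweezers: Steel tweezers, about 135 mm long and 12 mm high, lying on the bench. Origin under the middle of it. Not to be disturbed.
Mind the look-alikes: they are no part of the job. What is shaped like the plug but purple or red is not meant.

How it is judged:
On the way, in this order (a step that is already met when the one before it is completed fails the run):
1. the plug stands upright on the firebrick, let go (x of plug in the frame of firebrick between -0.105 and 0.105 m and y of plug in the frame of firebrick between -0.047 and 0.047 m and z of plug in the frame of firebrick between 0.028 and 0.036 m and angle between plug's own z axis and vertical below 0.12 rad and linear speed of plug below 0.03 m/s and contact force between the fingers and plug below 0.1 N), for 0.2 s.
2. the probe is lifted out of the rack, its tip above the rack's top board (height (world z) of probe above 0.115 m), for 0.1 s.
3. the probe is held still and centred in the port with its depth ring at the lid's top, for two and a half seconds (horizontal distance between each of depth_ring, probe and port below 0.005 m and z of depth_ring in the frame of port between -0.007 and 0.007 m and linear speed of probe below 0.02 m/s and contact force between the fingers and probe above 0.5 N and contact force between probe and kiln below 0.05 N), for 2.5 s.
At the end, for the whole second after the job is handed in: Probe held by the gripper in the open port: ring within 7 mm of lid-top height, tip and ring within 5 mm of the port axis, under 20 mm/s, not touching the kiln. Plug on the firebrick, released, tilt under 0.12 rad, its axis 10 mm inside the edges (all of step 1 and all of step 3); the arm keeps its last pose, push and grip.
It fails at once if the probe touches the kiln (contact force between probe and kiln above 0.05 N).
It fails at once if a thing in the rack (reamer, eye blank) is moved by more than 20 mm or tipped over (distance of any of reamer, blank_a, blank_b from where it was at the start of the episode above 0.02 m or angle between any of reamer, blank_a, blank_b's own z axis and vertical above 0.35 rad).
It fails at once if the crucible is moved by more than 20 mm or tipped over (distance of crucible from where it was at the start of the episode above 0.02 m or angle between crucible's own z axis and vertical above 0.35 rad).
It fails at once if a tool or the jar on the bench is moved by more than 20 mm or tipped over (distance of any of paddle, jar, tweezers from where it was at the start of the episode above 0.02 m or angle between any of paddle, jar, tweezers's own z axis and vertical above 0.35 rad).
It also fails if it takes over 66 s, if anything falls off the work surface, if the arm or the gripper's body presses on something with over 40 N, if the wrist force passes 120 N, or if a joint passes its speed limit or range.

### The arm

A 6-joint arm with a two-finger parallel gripper is mounted at the origin on the work surface. World frame = base frame: x ahead of the robot, y to its left, z up, the work surface at z = 0. Lengths are in m, angles in rad, forces in N, time in s.
With the tool pointing down it reaches from about 0.35 to 0.775 m from the base axis. Payload 7.3 kg.
Tool frame: the origin (TCP) lies on the centre line of the jaws, within the pads' length; the fingertips stand robot.nose_length ahead of it and the grasp point (between the pads) is the TCP (robot.nose_length is the distance from the TCP to the fingertips, in m); z points along the fingers, y is the direction in which the jaws open and shut (so a half turn about z gives the same grasp; the last joint's range is limited). The gripper opens to 92 mm and grips with 3 to 60 N. Pads are 19 mm wide; open, the fingers measure 130 mm over their backs; the gripper's body (75 mm by 190 mm) begins 47 mm behind the grasp point.
Start: joints at [-1.299, 0.342, 1.524, -0, 1.275, -0.146], TCP at [0.213, -0.48, 0.246] pointing down, gripper open.
Joint ranges: [-2.53, 2.53], [-0.77, 2.02], [0.04, 2.7], [-1, 4.14], [0.28, 2.66], [-3.11, 3.11]. Speed limits (rad/s): [2.57, 2.57, 3.14, 3.14, 3.14, 3.14].

### API

Orientations are given as [roll, pitch, yaw] about the fixed x, y, z axes, in that order (R = Rz(yaw) Ry(pitch) Rx(roll)).
In Python, from cell import robot, read_camera gives the robot as it stands.
- The arm moves only by the shell command python3 -m crank 'ROWS' [FORCE]. ROWS is JSON, a list of rows, each a list of 7 numbers: the shift along the tool's x, y, z in cm, then the turn, a rotation vector about the tool's x, y, z in degrees, then the opening, from 0 (shut) to 1 (fully open). In form: [[tx, ty, tz, wx, wy, wz, jaw], ...]. A call has 1 to 5 rows; each row is the pose to reach, as a shift and turn from the pose commanded when the call began, along the tool's axes at that moment; what a row does not reach only later rows make up. A row lasts 1/8 s, in which the tool goes at most 62.5 mm and 10.7 degrees, less where a joint would pass 70% of its speed; a pose out of reach is approached as far as the arm can. A call with a gripper value outside its range is refused whole. The fingers move at their own pace and stop on an object; FORCE is the grip in N (left out, the last holds). Time passes only in rows, so rows that repeat a pose let the fingers close. It gives the time, the measured TCP pose, the force and the opening at its end, in the units of the state.
- robot.observe(): the state, without advancing time (a new reading comes with each control period).
- read_camera(name): name is "scene" or "top"; returns a dict with "frame" (384x512x3 uint8, red, green, blue), "intrinsics" (3x3 intrinsics, pixels), "distortion" ([k1, k2, p1, p2, k3] as OpenCV has them; the pictures are not rectified), "R" (3x3) and "t" (3): a world point X has camera coordinates R X + t. Camera axes: x right, y down, z forward; pixel columns grow to the right and rows downward; lengths in m; the calibration is good to about 2 mm. A picture is of the moment at which its call begins. There is no depth.
- robot.hand_in(): hands the job in, once; it reports no verdict.
The state is a dict: "time": time; "qpos": joint angles; "qvel": joint speeds; "joint_efforts": joint torques, N m; "tool_pos": TCP position; "tool_rot": TCP orientation; "contact_force": force on the tool from outside, world axes, zero at the start; "torque": the same for the moment, N m; "opening": finger opening in m.
Only numpy, scipy, OpenCV 4.12 (cv2) and the standard library are available. Lean on these libraries where they do the work, as an engineer would, in place of code of your own. Each camera call takes 0.05 s, during which the arm holds its last target.

## Working session

There is one attempt and no reset: what is moved stays moved. The work goes in short steps, Python scripts to look and compute and a shell command to move; the robot and the scene stay as the last step left them, time stands still between calls to the robot, and variables do not carry over. Pictures are saved under pics/ and viewed, and the job is handed in when it is done.

```bash
ls; mkdir -p pics
python3 - <<'E'
from cell import robot, read_camera
import cv2, numpy as np
print(robot.observe(), robot.nose_length)
for n in ("scene","top"):
    c=read_camera(n); f=c["frame"]
    cv2.imwrite(f"pics/{n}0.png",cv2.resize(f[:,:,::-1],(800,600),interpolation=cv2.INTER_CUBIC))
    print(n,c["intrinsics"],c["distortion"],c["R"],c["t"],-c["R"].T@c["t"])
E
```

```text
pics
{'time': 0.0, 'qpos': array([-1.29898073e+00,  3.42694608e-01,  1.52501837e+00, -5.35787168e-06,
        1.27537504e+00, -1.45991313e-01]), 'qvel': array([-8.34441174e-04,  2.78309703e-04, -8.43995920e-04,  7.45780311e-04,
       -3.90202991e-04, -8.07349814e-05]), 'joint_efforts': array([-8.25728580e-05, -4.31234765e+01, -2.44218689e+01,  7.18226214e-02,
        5.60300646e-02, -9.04398416e-05]), 'tool_pos': array([ 0.2129443 , -0.47946663,  0.24505905]), 'tool_rot': array([-3.14011245e+00, -2.12466046e-04,  4.17808319e-01]), 'contact_force': array([-0.45865374,  0.13411984,  0.68045534]), 'torque': array([-0.03027511, -0.02856467,  0.00825882]), 'opening': 0.09197739613123337} 0.019
scene [[411.29675337   0.         248.50912475]
 [  0.         411.29675337 187.64295114]
 [  0.           0.           1.        ]] [-0.08225057  0.          0.          0.          0.        ] [[ 0.2010465   0.97955039  0.0078318 ]
 [ 0.66725233 -0.13108711 -0.73320563]
 [-0.71718521  0.15263421 -0.67996189]] [-0.11695073 -0.30682736  1.51496406] [ 1.31475363 -0.15689732  0.80606621]
top [[359.27381321   0.         259.10927974]
 [  0.         359.27381321 194.48437889]
 [  0.           0.           1.        ]] [-0.04844665  0.          0.          0.          0.        ] [[-0.15297932 -0.98822815  0.00156341]
 [-0.96489902  0.14902583 -0.21624333]
 [ 0.21346476 -0.03458929 -0.97633825]] [0.07567589 0.57078126 0.91970615] [0.36599827 0.02153589 1.02125362]
```

View pics/scene0.png

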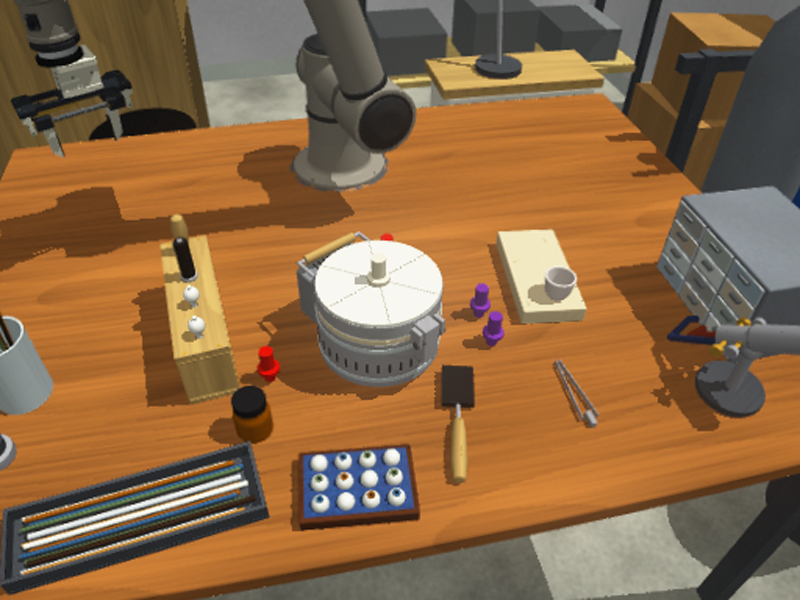

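View pics/top0.png

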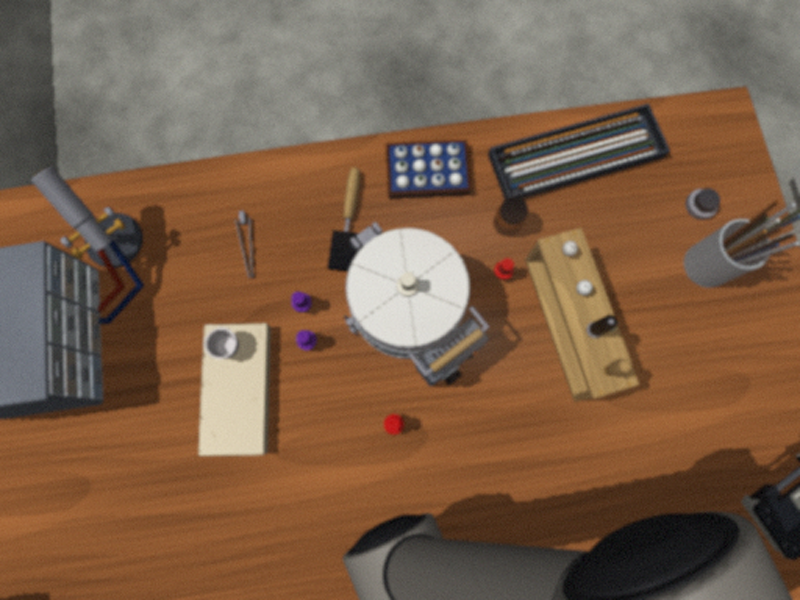

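The plug is the pale grip at (378,268) in the scene view and (407,285) in the top view. The look-alikes, in scene pixels, are purple at (481,299) and (493,328) and red at (267,362) and (387,240). The probe is the black handle at (184,258), not the wooden reamer (178,225) or the blanks (191,295) and (196,325). I'll check this in close crops.

```bash
cat > h.py <<'E'
import cv2, numpy as np
from cell import robot, read_camera
def norm(c,uv): return cv2.undistortPoints(np.array([[uv]],float),c["intrinsics"],c["distortion"])[0,0]
def ray(c,uv):
    n=norm(c,uv); return -c["R"].T@c["t"], c["R"].T@np.array([n[0],n[1],1])
def onz(c,uv,z):
    o,d=ray(c,uv); return o+d*(z-o[2])/d[2]
def tri(c1,uv1,c2,uv2):
    o1,d1=ray(c1,uv1);o2,d2=ray(c2,uv2);d1/=np.linalg.norm(d1);d2/=np.linalg.norm(d2)
    s=np.linalg.lstsq(np.c_[d1,-d2],o2-o1,rcond=None)[0]
    p,q=o1+s[0]*d1,o2+s[1]*d2; return (p+q)/2,np.linalg.norm(p-q)
def proj(c,X): return cv2.projectPoints(np.atleast_2d(np.array(X,float)),cv2.Rodrigues(c["R"])[0],c["t"],c["intrinsics"],c["distortion"])[0][:,0]
def crop(c,x0,y0,w,h,s,name):
    f=cv2.resize(c["frame"][y0:y0+h,x0:x0+w,::-1],None,fx=s,fy=s,interpolation=cv2.INTER_CUBIC)
    for i in range(0,w,10):
        cv2.line(f,(i*s,0),(i*s,4 if i%50 else 10),(0,0,255),1); 
        if (x0+i)%20==0: cv2.putText(f,str(x0+i),(i*s,20),0,.35,(0,0,255),1)
    for i in range(0,h,10):
        cv2.line(f,(0,i*s),(5,i*s),(0,0,255),1)
        if (y0+i)%20==0: cv2.putText(f,str(y0+i),(6,i*s+4),0,.35,(0,0,255),1)
    cv2.imwrite(f"pics/{name}.png",f)
E
python3 - <<'E'
from h import *
s=read_camera("scene");t=read_camera("top")
crop(s,180,140,120,90,6,"s_kiln");crop(t,210,130,120,100,6,"t_kiln")
crop(s,90,130,80,130,4,"s_rack");crop(t,330,140,90,120,5,"t_rack");crop(s,300,135,90,80,6,"s_brick");crop(t,115,195,70,105,5,"t_brick")
E
```

```text
(no output)
```

View pics/s_kiln.png

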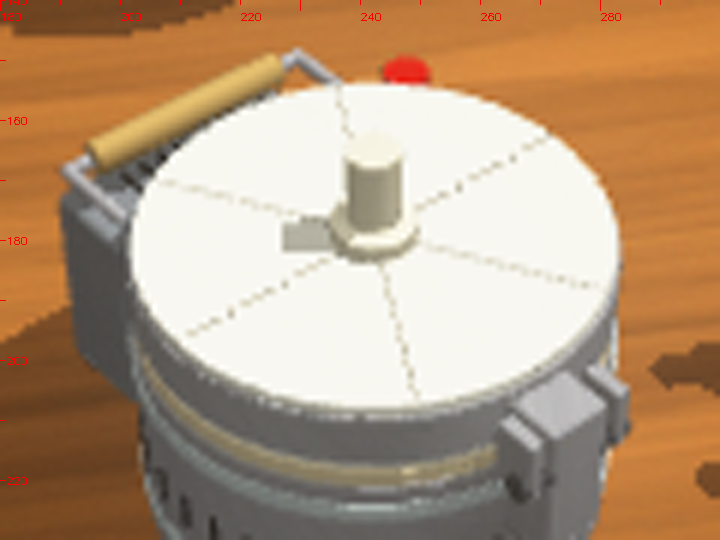

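View pics/t_kiln.png

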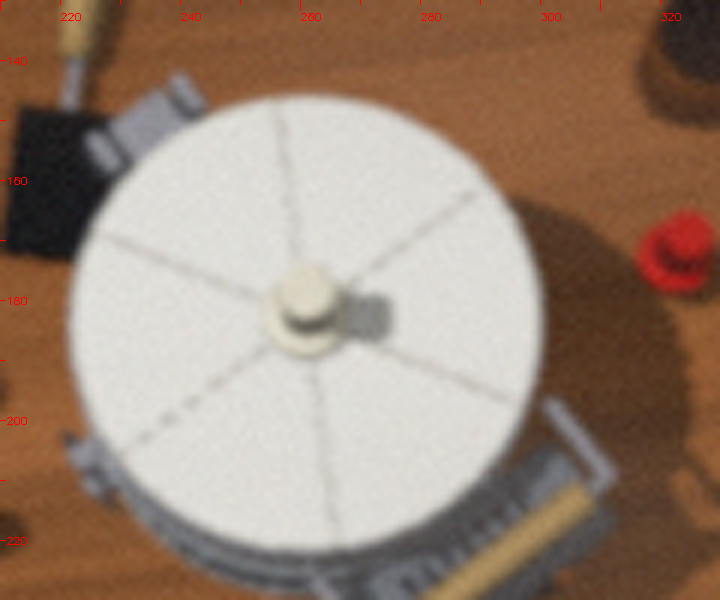

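View pics/s_rack.png

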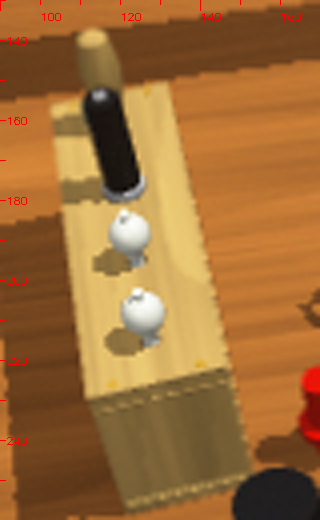

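View pics/t_rack.png

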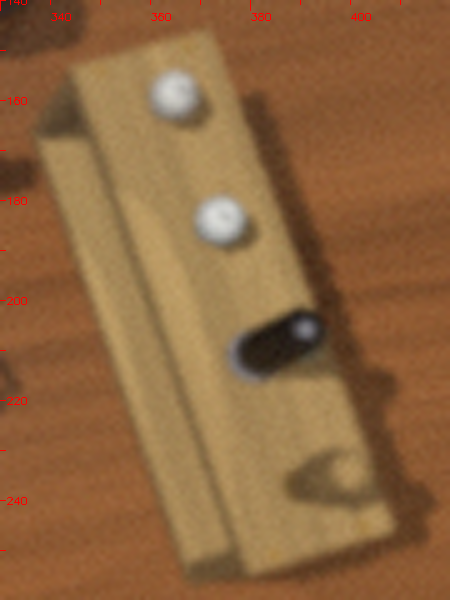

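View pics/s_brick.png

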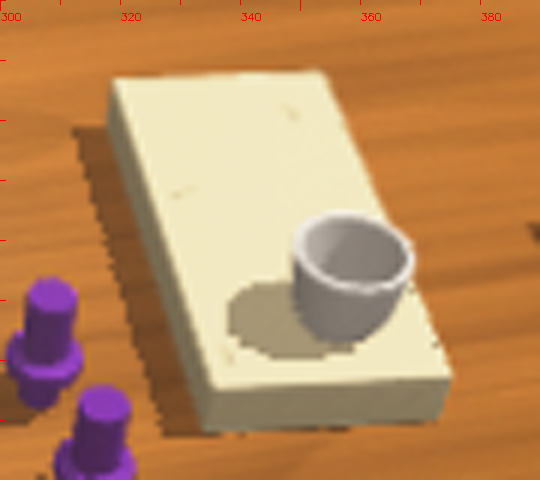

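View pics/t_brick.png

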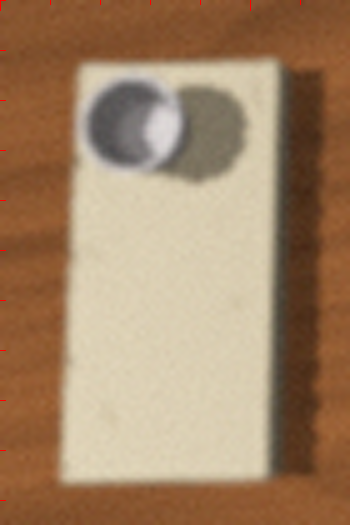

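Run:
```python
from h import *
from scipy.optimize import least_squares
s=read_camera("scene");t=read_camera("top")
for n,c,seed in(("s",s,(215,190)),("t",t,(245,200))):
    g=c["frame"].astype(int); m=((g.min(2)>(225 if n=="s" else 190))).astype(np.uint8)
    k,l=cv2.connectedComponents(cv2.morphologyEx(m,cv2.MORPH_CLOSE,np.ones((5,5))))[0:2]
    lab=l[seed[1],seed[0]]; cn=max(cv2.findContours((l==lab).astype(np.uint8),0,1)[0],key=len)[:,0].astype(float)
    cn=cv2.convexHull(cn.astype(np.float32))[:,0]
    P=np.array([onz(c,p,.15)[:2] for p in cn])
    r=least_squares(lambda q:np.hypot(*(P-q[:2]).T)-q[2],[.5,0,.1],loss='soft_l1',f_scale=.001)
    print("lid",n,r.x,np.std(r.fun),len(P))
P=lambda a,b:tri(s,a,t,b)
u=lambda x0,y0,k,px,py:((px+.5)/k-.5+x0,(py+.5)/k-.5+y0)
print("plugtop",P(u(180,140,6,375,152),u(210,130,6,303,283)))
print("plugtop z.194",onz(s,u(180,140,6,375,152),.194),onz(t,u(210,130,6,303,283),.194))
print("handle top z.185",onz(s,u(90,130,4,100,97),.185),onz(t,u(330,140,5,305,328),.185),P(u(90,130,4,100,97),u(330,140,5,305,328)))
print("guard z.112",onz(s,u(90,130,4,123,190),.112),onz(t,u(330,140,5,255,355),.112))
print("bulbs",[P(u(90,130,4,*a),u(330,140,5,*b))[0] for a,b in(((130,232),(220,220)),((142,312),(175,95)))])
for n,c,a in(("s",s,[(90,130,4,52,103),(90,130,4,168,83),(90,130,4,88,398),(90,130,4,228,367)]),("t",t,[(330,140,5,395,530),(330,140,5,245,575),(330,140,5,210,32),(330,140,5,72,68)])):
    print("rack",n,np.array([onz(c,u(*q),.11)[:2] for q in a]).round(4).tolist())
for n,c,a in(("s",s,[(300,135,6,112,80),(300,135,6,323,70),(300,135,6,453,374),(300,135,6,212,388)]),("t",t,[(115,195,5,272,475),(115,195,5,60,482),(115,195,5,82,62),(115,195,5,280,62)])):
    print("brick",n,np.array([onz(c,u(*q),.032)[:2] for q in a]).round(4).tolist())
print("cruc rim",onz(s,u(300,135,6,354,253),.074),onz(t,u(115,195,5,133,125),.074))
```

```text
lid s [ 0.58825681 -0.01894154  0.09622957] 0.0003160452265933519 38
lid t [ 0.58595292 -0.01687781  0.0955806 ] 0.00039849859809094006 42
plugtop (array([ 0.58936609, -0.01754985,  0.19325501]), np.float64(0.0016718883642769244))
plugtop z.194 [ 0.59009848 -0.01854071  0.194     ] [ 0.5893198  -0.01669393  0.194     ]
handle top z.185 [ 0.47713711 -0.31512174  0.185     ] [ 0.47508494 -0.31407662  0.185     ] (array([ 0.47526983, -0.31511863,  0.18344799]), np.float64(0.0007813332894591972))
guard z.112 [ 0.48049594 -0.31554577  0.112     ] [ 0.47477649 -0.3142425   0.112     ]
bulbs [array([ 0.54399736, -0.30553957,  0.13116113]), array([ 0.61361273, -0.29749238,  0.13019226])]
rack s [[0.3762, -0.3667], [0.3694, -0.288], [0.6559, -0.3316], [0.647, -0.2527]]
rack t [[0.3756, -0.3662], [0.3657, -0.2849], [0.6512, -0.3308], [0.6424, -0.2526]]
brick s [[0.3623, 0.266], [0.3747, 0.3782], [0.6015, 0.3488], [0.5885, 0.2367]]
brick t [[0.3612, 0.265], [0.3742, 0.3789], [0.6017, 0.3484], [0.5846, 0.2374]]
cruc rim [0.55764952 0.31000869 0.074     ] [0.5532636  0.30990664 0.074     ]
```

```bash
cat >> h.py <<'E'
def plan(x,y,z,yaw=None):
    o=robot.observe(); r,p,w=o["tool_rot"]
    from scipy.spatial.transform import Rotation as Ro
    R=Ro.from_euler("xyz",[r,p,w]); d=R.inv().apply(np.array([x,y,z])-o["tool_pos"])*100
    print("cm",d.round(2),"len",np.linalg.norm(d).round(2),"t",round(o["time"],2))
    if yaw is not None:
        T=Ro.from_euler("xyz",[np.pi,0,yaw]); print("turn deg",(R.inv()*T).as_rotvec(degrees=True).round(2))
E
python3 -c "
from h import *
plan(.5895,-.0177,.26,.1235)"
```

```text
cm [ 53.16 -26.95  -1.43] len 59.62 t 0.3
turn deg [-0.03 -0.   16.86]
```

```bash
python3 -m crank '[[5.3,-2.7,-0.8,0,0,3.4,0.7],[10.6,-5.4,-1.4,0,0,6.8,0.7],[15.9,-8.1,-1.4,0,0,10.1,0.7],[21.3,-10.8,-1.4,0,0,13.5,0.7],[26.6,-13.5,-1.4,0,0,16.9,0.7]]'; python3 -c "
from h import *
plan(.5895,-.0177,.26,.1235)"
```

```text
time: 0.92
tool_pos: [0.4024, -0.2469, 0.2599]
tool_rot: [3.141, -0.0, 0.121]
contact_force: [0.9, -0.3, -0.2]
opening: 0.0644
cm [ 2.133e+01 -2.051e+01 -1.000e-02] len 29.59 t 0.93
turn deg [ 0.03 -0.03 -0.17]
```

```bash
python3 -m crank '[[4.3,-4.1,0,0,0,0,0.7],[8.6,-8.2,0,0,0,0,0.7],[12.9,-12.3,0,0,0,0,0.7],[17.2,-16.4,0,0,0,0,0.7],[21.3,-20.5,0,0,0,0,0.7]]';python3 -m crank '[[0,0,0,0,0,0,0.6],[0,0,0,0,0,0,0.6]]'
python3 - <<'E'
from h import *
plan(.5895,-.0177,.182,.1235)
s=read_camera("scene");t=read_camera("top")
crop(s,180,100,120,100,6,"s1");crop(t,200,120,120,100,6,"t1")
E
```

```text
time: 1.55
tool_pos: [0.5887, -0.0172, 0.2597]
tool_rot: [3.141, -0.0, 0.123]
contact_force: [0.3, -0.2, -0.0]
opening: 0.0638
time: 1.8
tool_pos: [0.5873, -0.0191, 0.2593]
tool_rot: [3.141, 0.001, 0.123]
contact_force: [-0.8, -0.8, -0.9]
opening: 0.0556
cm [ 0.24 -0.11  7.73] len 7.74 t 1.8
turn deg [ 0.01  0.06 -0.  ]
```

View pics/s1.png

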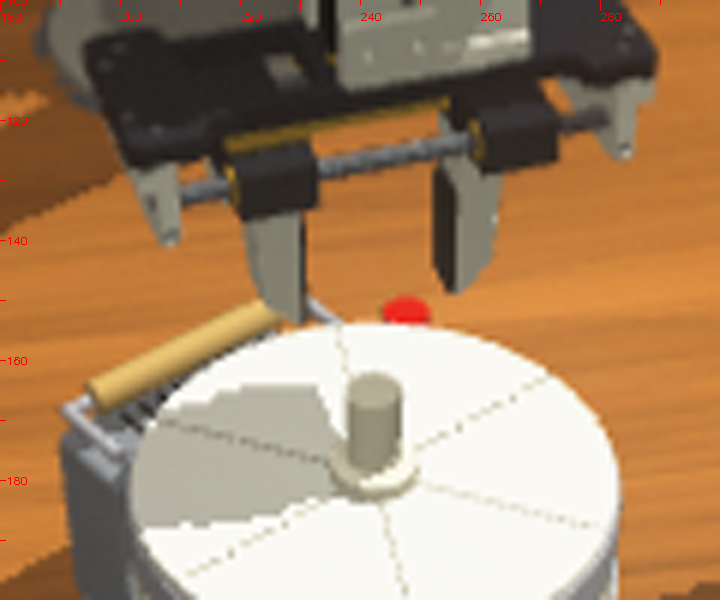

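View pics/t1.png

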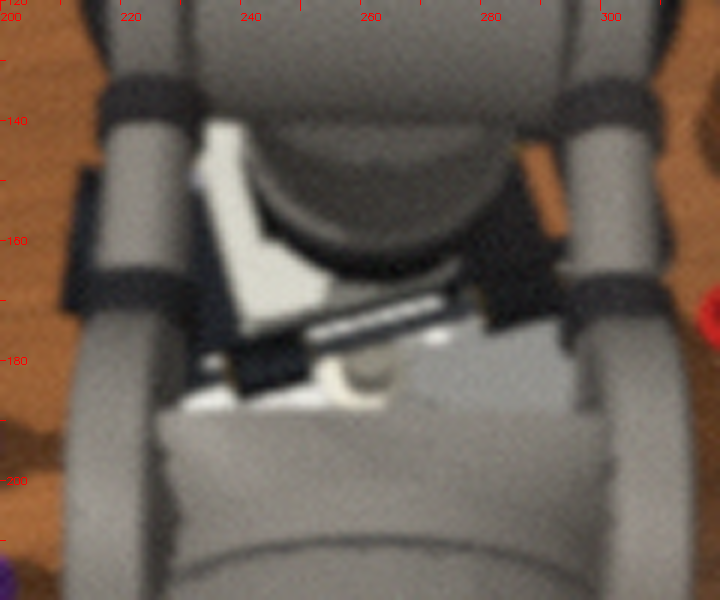

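The fingertips at scene (228,152) and (254,148) straddle the plug top at (242,164). Next I descend and grip.

```bash
python3 -m crank '[[0.2,-0.1,3,0,0,0,0.6],[0.2,-0.1,6,0,0,0,0.6],[0.2,-0.1,7.7,0,0,0,0.6],[0.2,-0.1,7.7,0,0,0,0.6]]' 25;python3 -m crank '[[0,0,0,0,0,0,0.1],[0,0,0,0,0,0,0.1],[0,0,0,0,0,0,0.1],[0,0,0,0,0,0,0.1],[0,0,0,0,0,0,0.1]]' 25
python3 - <<'E'
from h import *
plan(.5895,-.0177,.182,.1235)
s=read_camera("scene")
crop(s,180,100,120,100,6,"s2")
E
```

```text
time: 2.4
tool_pos: [0.5884, -0.0189, 0.1818]
tool_rot: [-3.141, 0.003, 0.121]
contact_force: [-0.0, -0.5, 0.1]
opening: 0.0553
time: 3.02
tool_pos: [0.5897, -0.0178, 0.1831]
tool_rot: [3.141, -0.001, 0.123]
contact_force: [-0.9, -0.0, 3.1]
opening: 0.0219
cm [-0.02 -0.01  0.11] len 0.12 t 3.02
turn deg [ 0.02 -0.04 -0.03]
```

View pics/s2.png

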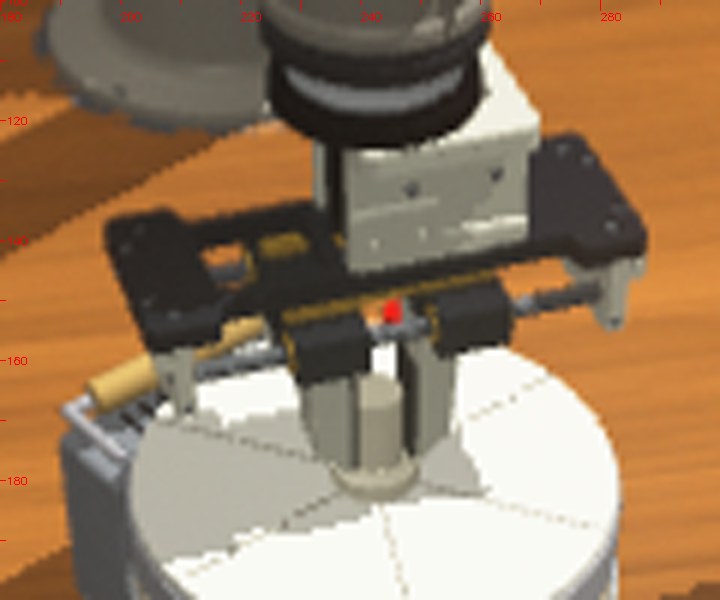

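```bash
python3 -m crank '[[0,0,-1,0,0,0,0.1],[0,0,-2.5,0,0,0,0.1],[0,0,-4.5,0,0,0,0.1],[0,0,-6.5,0,0,0,0.1],[0,0,-6.5,0,0,0,0.1]]'
python3 - <<'E'
from h import *
plan(.422,.315,.245,.1235)
s=read_camera("scene")
crop(s,180,80,120,100,6,"s3")
E
```

```text
time: 3.7
tool_pos: [0.5905, -0.0178, 0.2501]
tool_rot: [3.14, -0.004, 0.123]
contact_force: [0.6, 0.1, -0.3]
opening: 0.0222
cm [-12.64 -35.1    0.41] len 37.31 t 3.7
turn deg [ 0.08 -0.25 -0.04]
```

View pics/s3.png

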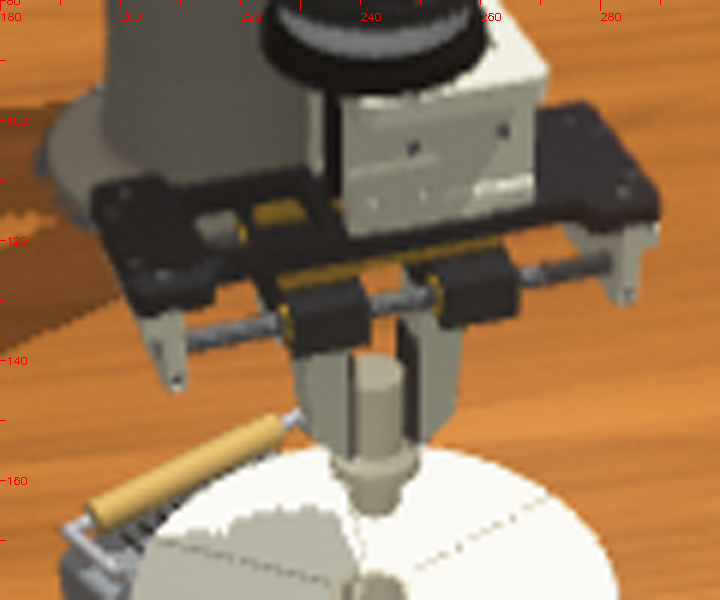

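The plug is out, with its spigot end at scene (242,165) and the open port below it at (242,178). Next I carry it to the brick.

```bash
python3 -m crank '[[-1.2,-3.2,0,0,0,0,0.1],[-2.7,-7.4,0,0,0,0,0.1],[-4.2,-11.7,0,0,0,0,0.1],[-5.7,-16,0,0,0,0,0.1],[-7.3,-20.3,0,0,0,0,0.1]]'; python3 -m crank '[[-1.5,-4.2,0,0,0,0,0.1],[-3,-8.4,0,0,0,0,0.1],[-4.5,-12.5,0,0,0,0,0.1],[-5.3,-14.8,0,0,0,0,0.1],[-5.3,-14.8,0,0,0,0,0.1]]'; python3 -c "
from h import *
plan(.422,.315,.085,.1235)"
```

```text
time: 4.38
tool_pos: [0.491, 0.1759, 0.2468]
tool_rot: [3.141, 0.002, 0.123]
contact_force: [0.1, 1.2, -0.1]
opening: 0.022
time: 5.0
tool_pos: [0.4203, 0.3162, 0.2468]
tool_rot: [3.141, 0.001, 0.126]
contact_force: [0.6, -0.3, -0.7]
opening: 0.0219
cm [ 0.18  0.13 16.18] len 16.19 t 5.0
turn deg [0.03 0.09 0.13]
```

```bash
python3 -m crank '[[0.1,0,4,0,0,0,0.1],[0.1,0,8,0,0,0,0.1],[0.1,0,12,0,0,0,0.1],[0.1,0,14.5,0,0,0,0.1],[0.1,0,14.8,0,0,0,0.1]]'; python3 -m crank '[[0,0,0,0,0,0,0.1],[0,0,0.3,0,0,0,0.1],[0,0,0.6,0,0,0,0.1],[0,0,0.9,0,0,0,0.1],[0,0,0.9,0,0,0,0.1]]';python3 - <<'E'
from h import *
s=read_camera("scene")
crop(s,290,100,100,100,6,"s4")
E
```

```text
time: 5.62
tool_pos: [0.4218, 0.3137, 0.0977]
tool_rot: [3.14, 0.004, 0.122]
contact_force: [0.2, 0.1, -0.6]
opening: 0.0222
time: 6.25
tool_pos: [0.4223, 0.3153, 0.0905]
tool_rot: [3.141, 0.0, 0.123]
contact_force: [-0.6, 0.1, 0.6]
opening: 0.0221
```

View pics/s4.png

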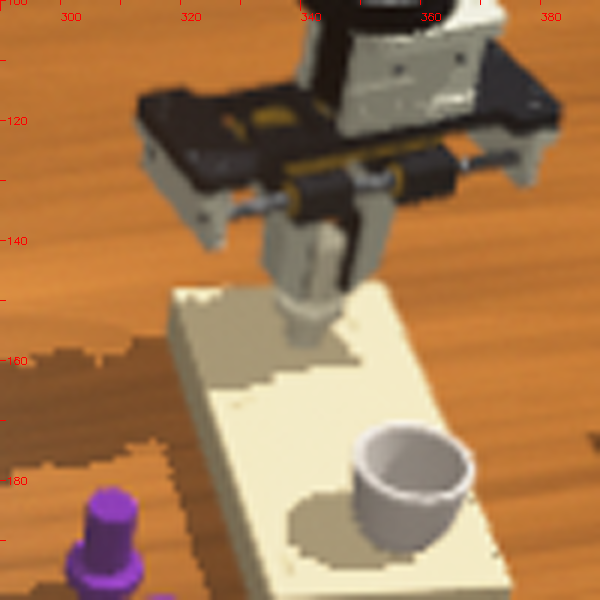

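```bash
python3 -m crank '[[0,0,0.2,0,0,0,0.1],[0,0,0.4,0,0,0,0.1],[0,0,0.4,0,0,0,0.1]]'; python3 -m crank '[[0,0,0.1,0,0,0,0.1],[0,0,0.2,0,0,0,0.1],[0,0,0.2,0,0,0,0.1]]'
```

```text
time: 6.68
tool_pos: [0.4224, 0.3152, 0.0865]
tool_rot: [3.141, 0.0, 0.123]
contact_force: [0.6, 0.0, 0.2]
opening: 0.0219
time: 7.05
tool_pos: [0.4226, 0.3153, 0.0851]
tool_rot: [-3.142, -0.0, 0.123]
contact_force: [-0.8, -0.8, 4.7]
opening: 0.0222
```

Contact at z=0.0851, as predicted (0.085). I release gently and back straight up.

```bash
python3 -m crank '[[0,0,0,0,0,0,0.3],[0,0,0,0,0,0,0.45],[0,0,0,0,0,0,0.6],[0,0,0,0,0,0,0.6],[0,0,0,0,0,0,0.6]]'; python3 -m crank '[[0,0,-1.5,0,0,0,0.6],[0,0,-4,0,0,0,0.6],[0,0,-9,0,0,0,0.6],[0,0,-15,0,0,0,0.6],[0,0,-20,0,0,0,0.6]]'
python3 - <<'E'
from h import *
s=read_camera("scene");t=read_camera("top")
crop(s,290,120,100,90,6,"s5")
plan(.4762,-.3140,.27,.1235)
E
```

```text
time: 7.68
tool_pos: [0.4225, 0.3153, 0.0846]
tool_rot: [3.141, 0.0, 0.123]
contact_force: [-0.4, -0.6, 0.1]
opening: 0.0548
time: 8.3
tool_pos: [0.4224, 0.3153, 0.2883]
tool_rot: [-3.141, -0.003, 0.123]
contact_force: [0.4, 0.1, 0.1]
opening: 0.0549
cm [-2.62 63.22  1.87] len 63.3 t 8.4
turn deg [-0.27 -0.69 -0.02]
```

View pics/s5.png

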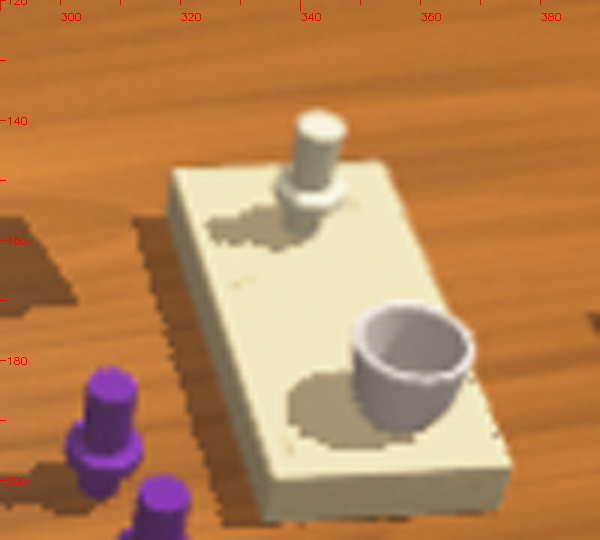

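```bash
python3 -m crank '[[-0.2,4,0.5,0,0,0,0.6],[-0.4,9,1,0,0,0,0.6],[-0.7,14.5,1.5,0,0,0,0.6],[-0.9,20,1.9,0,0,0,0.6],[-1.1,25.5,1.9,0,0,0,0.6]]'; python3 -m crank '[[-0.2,5.5,0,0,0,0,0.6],[-0.4,11,0,0,0,0,0.6],[-0.6,16.5,0,0,0,0,0.6],[-0.9,22,0,0,0,0,0.6],[-1.1,27.5,0,0,0,0,0.6]]'
python3 - <<'E'
from h import *
s=read_camera("scene")
print(proj(s,[[.4225,.3153,.032],[.4225,.3153,.096]]))
plan(.4762,-.3140,.27,.1235)
E
```

```text
time: 9.02
tool_pos: [0.4423, 0.0592, 0.2658]
tool_rot: [3.141, -0.0, 0.123]
contact_force: [1.3, 0.3, 0.2]
opening: 0.055
time: 9.65
tool_pos: [0.4652, -0.2151, 0.2662]
tool_rot: [3.141, -0.001, 0.123]
contact_force: [1.2, -0.3, -0.2]
opening: 0.0548
[[340.12470558 157.98295992]
 [343.54106547 140.86814453]]
cm [-0.05  9.33 -0.38] len 9.34 t 9.7
turn deg [ 0.26 -0.01 -0.24]
```

The plug's pixels, (340,158) at the foot and (343,141) at the top, match the projection of an upright plug.

```bash
python3 -m crank '[[0,5,0,0,0,0,0.6],[0,9,0,0,0,0,0.6],[0,9.3,0,0,0,0,0.6],[0,9.3,0,0,0,0,0.6],[0,9.3,0,0,0,0,0.6]]'
python3 - <<'E'
from h import *
s=read_camera("scene");t=read_camera("top")
crop(s,80,80,90,120,5,"s6");crop(t,340,160,100,100,6,"t6")
o=robot.observe()
x,y=o["tool_pos"][:2];print(proj(s,[[x,y,.185],[.4762,-.314,.185]]),proj(t,[[x,y,.185]]))
plan(.4762,-.3140,.155,.1235)
E
```

```text
time: 10.32
tool_pos: [0.477, -0.3044, 0.266]
tool_rot: [-3.141, -0.0, 0.124]
contact_force: [-0.2, 0.8, 0.4]
opening: 0.055
[[118.97049288 153.33507129]
 [115.101608   153.58686708]] [[386.57655079 204.98622492]]
cm [-0.21  0.92 11.11] len 11.15 t 10.43
turn deg [ 0.01 -0.01  0.04]
```

View pics/s6.png

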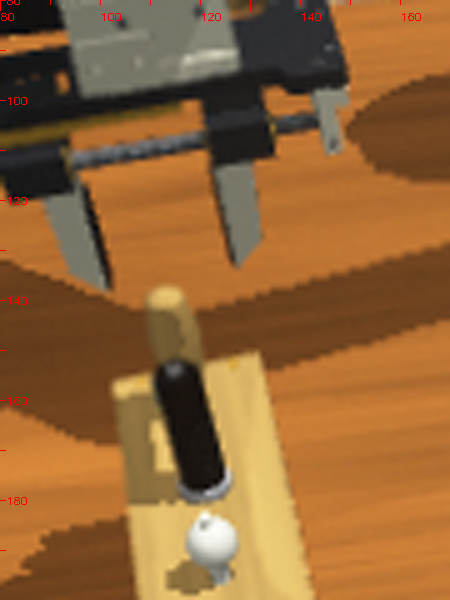

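View pics/t6.png

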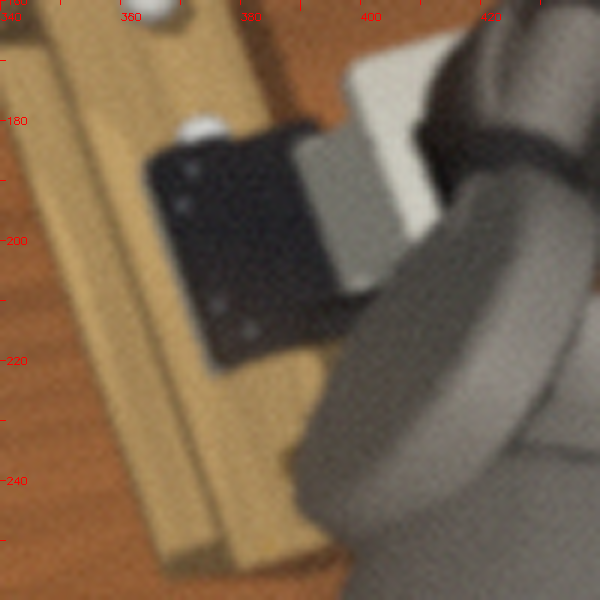

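```bash
python3 -m crank '[[-0.2,0.9,0,0,0,0,0.6],[-0.2,0.9,2.5,0,0,0,0.6],[-0.2,0.9,6,0,0,0,0.6],[-0.2,0.9,9,0,0,0,0.6],[-0.2,0.9,9,0,0,0,0.6]]'
python3 - <<'E'
from h import *
s=read_camera("scene")
crop(s,80,80,90,120,5,"s7")
plan(.4762,-.3140,.155,.1235)
E
```

```text
time: 11.05
tool_pos: [0.475, -0.3143, 0.1737]
tool_rot: [-3.138, 0.003, 0.123]
contact_force: [-0.8, -0.0, 0.1]
opening: 0.055
cm [ 0.04 -0.09  2.06] len 2.06 t 11.1
turn deg [-0.05  0.05 -0.04]
```

View pics/s7.png

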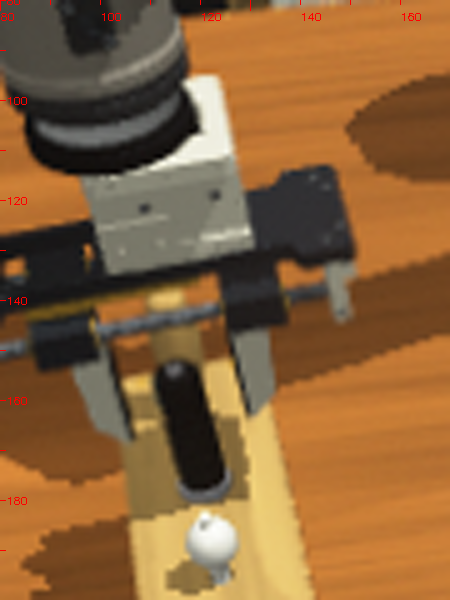

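The jaws straddle the black handle at (118,162). I go down 2 cm and close.

```bash
python3 -m crank '[[0,0,1,0,0,0,0.6],[0,0,2,0,0,0,0.6],[0,0,2,0,0,0,0.6]]' 20; python3 -m crank '[[0,0,0,0,0,0,0.35],[0,0,0,0,0,0,0.28],[0,0,0,0,0,0,0.1],[0,0,0,0,0,0,0.1],[0,0,0,0,0,0,0.1]]' 20; python3 -m crank '[[0,0,0,0,0,0,0.1],[0,0,0,0,0,0,0.1]]' 30
```

```text
time: 11.48
tool_pos: [0.4758, -0.3146, 0.1551]
tool_rot: [-3.141, 0.001, 0.123]
contact_force: [-1.4, -0.7, -0.9]
opening: 0.0552
time: 12.1
tool_pos: [0.4762, -0.315, 0.1559]
tool_rot: [3.141, -0.0, 0.123]
contact_force: [0.3, -0.1, 1.3]
opening: 0.0227
time: 12.35
tool_pos: [0.4761, -0.315, 0.1559]
tool_rot: [3.141, -0.0, 0.123]
contact_force: [-0.2, -0.3, 1.7]
opening: 0.0224
```

```bash
python3 -m crank '[[0,0,-1,0,0,0,0.1],[0,0,-3,0,0,0,0.1],[0,0,-6,0,0,0,0.1],[0,0,-9.5,0,0,0,0.1],[0,0,-13,0,0,0,0.1]]'; python3 -m crank '[[0,0,-3,0,0,0,0.1],[0,0,-5,0,0,0,0.1],[0,0,-5.5,0,0,0,0.1],[0,0,-5.5,0,0,0,0.1]]'
python3 - <<'E'
from h import *
s=read_camera("scene")
crop(s,80,50,100,130,5,"s8")
plan(.587,-.018,.34,.1235)
E
```

```text
time: 12.98
tool_pos: [0.4759, -0.3147, 0.2873]
tool_rot: [-3.142, 0.0, 0.123]
contact_force: [-0.6, -0.7, -1.7]
opening: 0.0222
time: 13.48
tool_pos: [0.4759, -0.3147, 0.3404]
tool_rot: [-3.141, 0.0, 0.123]
contact_force: [0.1, 0.4, -0.5]
opening: 0.0227
cm [ 14.67 -28.08   0.  ] len 31.68 t 13.53
turn deg [-0.06  0.06 -0.04]
```

View pics/s8.png

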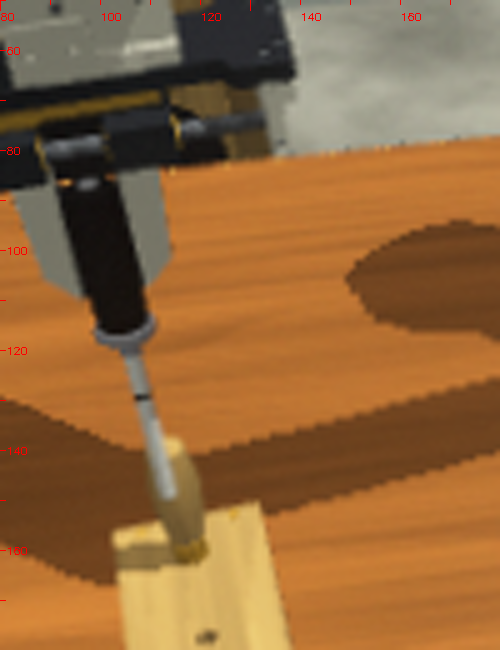

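The probe is out of its hole, with the ring at (107,129) and the tip at (113,149). I carry it over the port.

```bash
python3 -m crank '[[1,-2,0,0,0,0,0.1],[2.8,-5.4,0,0,0,0,0.1],[4.6,-8.8,0,0,0,0,0.1],[6.4,-12.2,0,0,0,0,0.1],[8.2,-15.6,0,0,0,0,0.1]]'; python3 -m crank '[[1.7,-3.3,0,0,0,0,0.1],[3.3,-6.4,0,0,0,0,0.1],[4.9,-9.4,0,0,0,0,0.1],[6.1,-11.7,0,0,0,0,0.1],[6.5,-12.5,0,0,0,0,0.1]]';  python3 -m crank '[[0,0,0,0,0,0,0.1],[0,0,0,0,0,0,0.1],[0,0,0,0,0,0,0.1]]'
python3 - <<'E'
from h import *
s=read_camera("scene");t=read_camera("top")
crop(s,180,60,120,140,5,"s9");crop(t,200,120,120,100,6,"t9")
plan(.587,-.018,.34,.1235)
o=robot.observe()["tool_pos"]
z=o[2]-.1409
print(o,proj(s,[[o[0],o[1],z],[o[0],o[1],z+.062],[o[0],o[1],z+.097],[.587,-.018,.15]]).round(2),proj(t,[[.587,-.018,.15],[o[0],o[1],z]]))
E
```

```text
time: 14.15
tool_pos: [0.5386, -0.1474, 0.34]
tool_rot: [-3.141, 0.001, 0.124]
contact_force: [-0.5, -0.2, -0.2]
opening: 0.022
time: 14.78
tool_pos: [0.5874, -0.0156, 0.3399]
tool_rot: [-3.141, 0.001, 0.125]
contact_force: [0.0, -1.1, -1.4]
opening: 0.0225
time: 15.15
tool_pos: [0.5873, -0.0188, 0.3408]
tool_rot: [3.141, 0.0, 0.122]
contact_force: [0.9, 1.2, -1.5]
opening: 0.0226
cm [-0.03 -0.07  0.08] len 0.11 t 15.25
turn deg [ 0.01 -0.01 -0.1 ]
[ 0.58741625 -0.01867196  0.34080862] [[241.8  162.24]
 [241.72 140.62]
 [241.67 127.55]
 [242.11 178.18]] [[260.66732111 182.20534732]
 [261.04278775 176.73430473]]
```

View pics/s9.png

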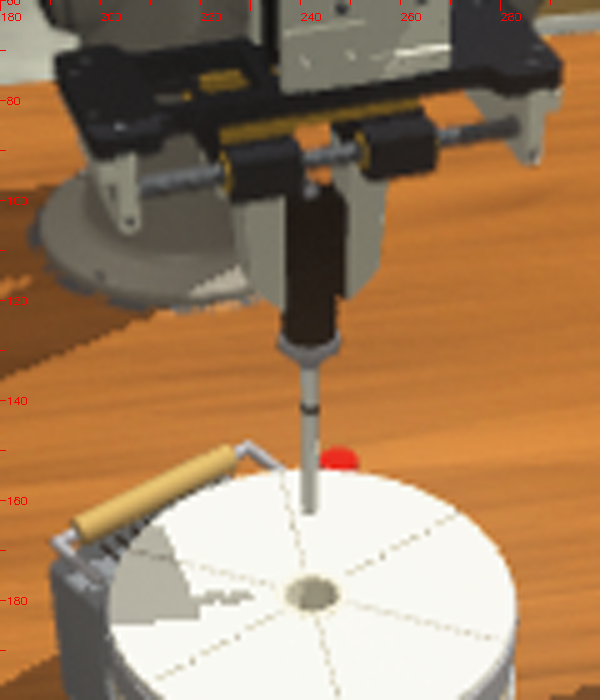

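View pics/t9.png

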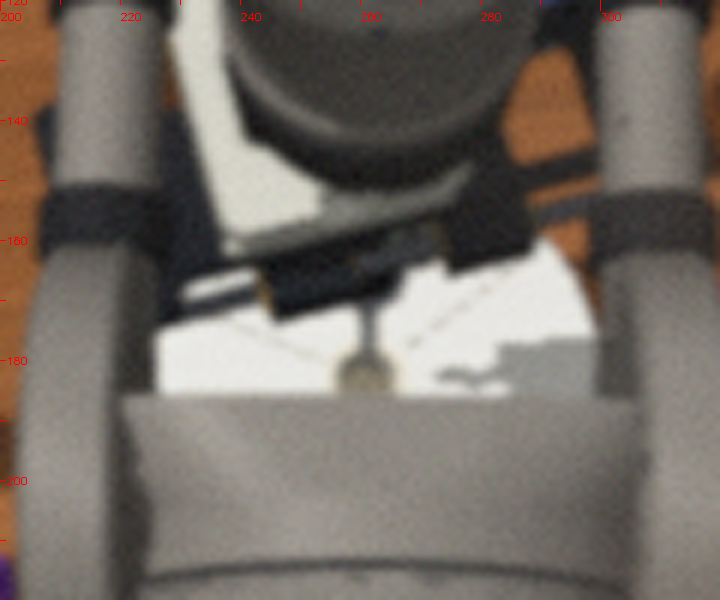

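Run:
```python
from h import *
s=read_camera("scene");t=read_camera("top")
crop(s,222,125,40,60,13,"s10");crop(t,245,160,35,28,16,"t10")
```

```text
(no output)
```

View pics/s10.png

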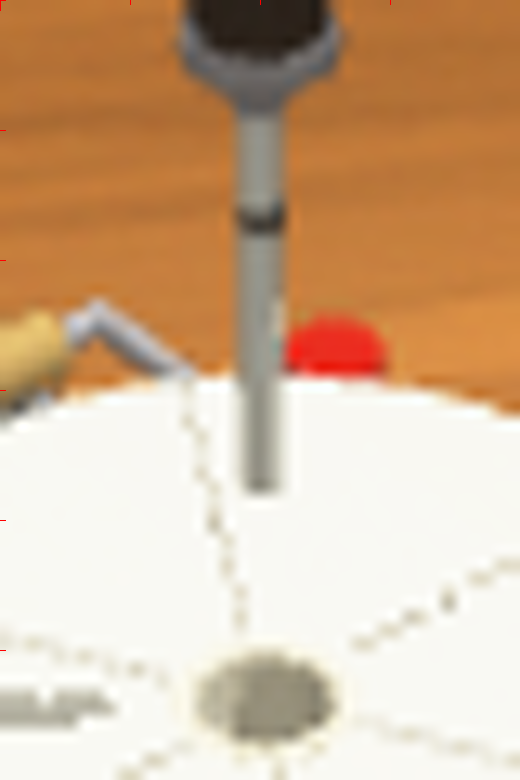

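View pics/t10.png

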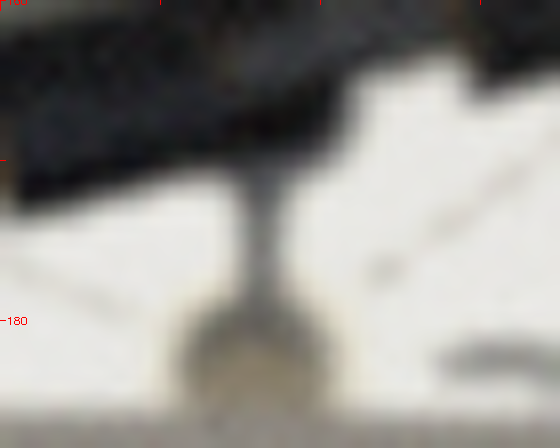

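The port mouth is at scene (241.9,178.4) and the sheath at column 241.6. Both match the model to within about 1 mm. I nudge y and lower in stages.

```bash
python3 -m crank '[[0,-0.1,0,0,0,0,0.1],[0,-0.1,1,0,0,0,0.1],[0,-0.1,2.5,0,0,0,0.1],[0,-0.1,4,0,0,0,0.1],[0,-0.1,4.5,0,0,0,0.1]]'; python3 -m crank '[[0,0,0,0,0,0,0.1],[0,0,0,0,0,0,0.1]]'
python3 - <<'E'
from h import *
s=read_camera("scene");t=read_camera("top")
crop(s,222,130,40,60,13,"s11");crop(t,245,160,35,40,14,"t11")
plan(.587,-.018,.229,.1235)
E
```

```text
time: 15.98
tool_pos: [0.5868, -0.0169, 0.2938]
tool_rot: [-3.141, 0.003, 0.123]
contact_force: [0.6, 0.4, -1.1]
opening: 0.0224
time: 16.23
tool_pos: [0.5877, -0.017, 0.2962]
tool_rot: [3.141, -0.001, 0.123]
contact_force: [-0.1, 0.8, -0.2]
opening: 0.0223
cm [-0.08  0.09  6.73] len 6.73 t 16.32
turn deg [ 0.02 -0.06 -0.04]
```

View pics/s11.png

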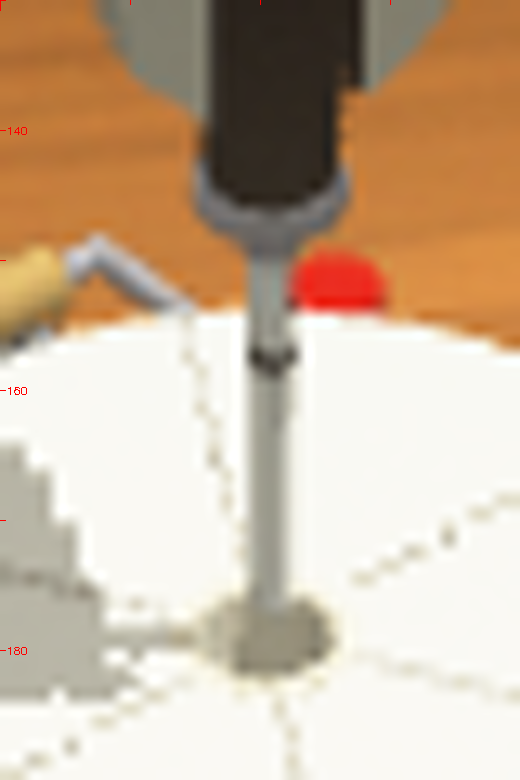

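View pics/t11.png

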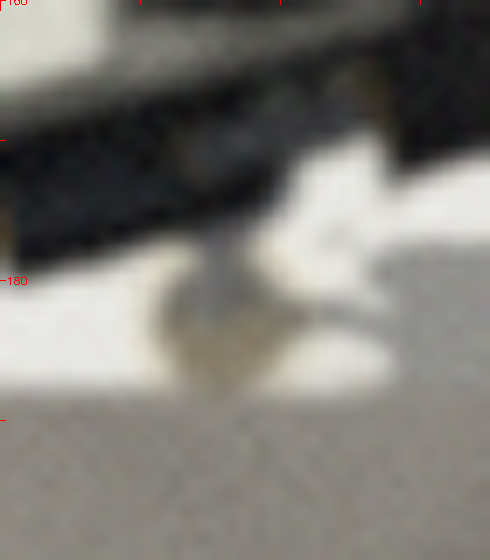

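Run:
```python
from h import *
s=read_camera("scene");t=read_camera("top")
d=np.array([.982,-.188,0])*.004
for T in ([.5875,-.0188,.3408],[.5875,-.0170,.2962]):
    T=np.array(T)
    for h in (0,.0605,.0635,.095,.1): 
        rr=.004 if h<.09 else .014
        print(T[2],h,proj(s,T+[0,0,h-.1409]+d/.004*rr).round(2))
print("mouth near/far/l/r",proj(s,[[.587+.013*.982,-.018-.013*.188,.15],[.587-.013*.982,-.018+.013*.188,.15],[.587-.013*.188,-.018-.013*.982,.15],[.587+.013*.188,-.018+.013*.982,.15]]).round(2))
print("top",proj(t,[[.6,-.018,.15],[.587,-.031,.15],[.587,-.005,.15]]).round(2))
```

```text
0.3408 0 [[241.76 163.37]]
0.3408 0.0605 [[241.67 142.28]]
0.3408 0.0635 [[241.67 141.18]]
0.3408 0.095 [[241.62 132.08]]
0.3408 0.1 [[241.62 130.15]]
0.2962 0 [[242.56 177.71]]
0.2962 0.0605 [[242.51 157.9 ]]
0.2962 0.0635 [[242.5  156.88]]
0.2962 0.095 [[242.49 148.56]]
0.2962 0.1 [[242.48 146.76]]
mouth near/far/l/r [[242.12 181.79]
 [242.1  174.63]
 [236.7  178.19]
 [247.51 178.16]]
top [[259.87 177.25]
 [265.8  181.44]
 [255.53 182.97]]
```

```bash
python3 -m crank '[[0,0.06,0,0,0,0,0.1],[0,0.06,0.8,0,0,0,0.1],[0,0.06,1.6,0,0,0,0.1],[0,0.06,2.4,0,0,0,0.1],[0,0.06,2.4,0,0,0,0.1]]'
python3 - <<'E'
from h import *
s=read_camera("scene")
crop(s,222,130,40,60,13,"s12")
plan(.588,-.0176,.229,.1235)
E
```

```text
time: 17.05
tool_pos: [0.5871, -0.0175, 0.2706]
tool_rot: [-3.141, 0.002, 0.123]
contact_force: [0.5, -0.5, -1.1]
opening: 0.0227
cm [0.07 0.01 4.23] len 4.23 t 17.1
turn deg [-0.01  0.05 -0.04]
```

View pics/s12.png

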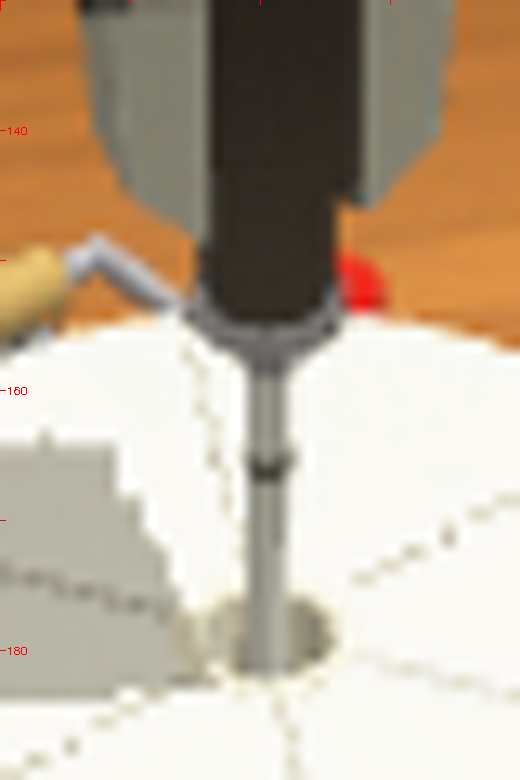

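The sheath is entering centred: column 242.1, with mouth edges near 237.3 and 247.1. I continue down.

```bash
python3 -m crank '[[0.05,0,0.7,0,0,0,0.1],[0.05,0,1.5,0,0,0,0.1],[0.05,0,2.3,0,0,0,0.1],[0.05,0,3.1,0,0,0,0.1],[0.05,0,3.7,0,0,0,0.1]]';  python3 -m crank '[[0,0,0.2,0,0,0,0.1],[0,0,0.4,0,0,0,0.1],[0,0,0.4,0,0,0,0.1]]'
python3 - <<'E'
from h import *
s=read_camera("scene");t=read_camera("top")
crop(s,222,140,40,50,14,"s13");crop(t,245,160,35,40,14,"t13")
plan(.588,-.0176,.229,.1235)
o=robot.observe();T=o["tool_pos"];print(T)
print(proj(s,[T+[.0039,-.0008,h-.1409] for h in (.0605,.0635,.095)]),"lid",proj(s,[[.5909,-.0184,.15]]))
E
```

```text
time: 17.73
tool_pos: [0.5879, -0.0175, 0.234]
tool_rot: [-3.142, 0.001, 0.123]
contact_force: [-0.2, -0.4, -1.1]
opening: 0.0225
time: 18.1
tool_pos: [0.588, -0.0175, 0.2308]
tool_rot: [3.141, -0.0, 0.123]
contact_force: [0.4, 0.6, -0.6]
opening: 0.0227
cm [-0.01  0.    0.19] len 0.19 t 18.2
turn deg [ 0.01 -0.02 -0.04]
[ 0.58808245 -0.01754472  0.23091803]
[[242.36226693 179.38551611]
 [242.35939106 178.4483667 ]
 [242.32879467 168.37027997]] lid [[242.25424962 179.25514619]]
```

View pics/s13.png

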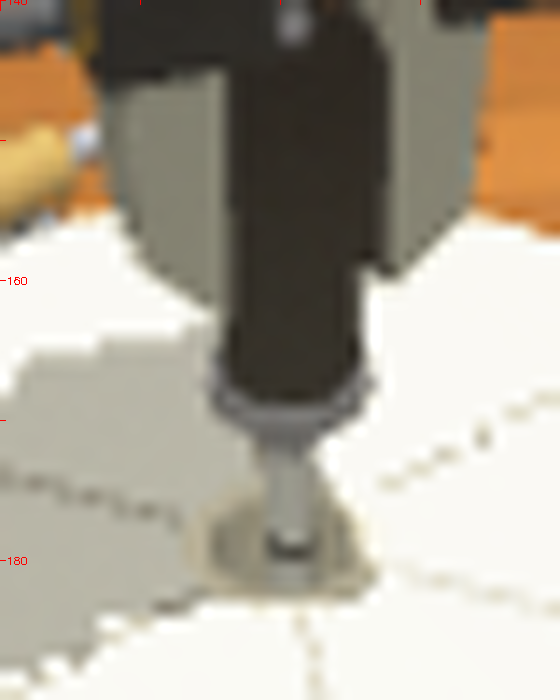

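View pics/t13.png

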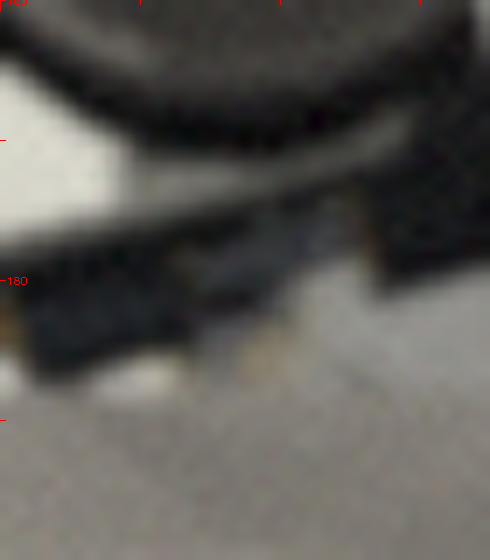

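The ring's front is at (242.3,178.6), about 2 mm above the lid, and the sheath is about 1 mm to the right of the mouth centre at (241.8,178.5). I make a small final trim.

```bash
python3 -m crank '[[0,0.04,0.1,0,0,0,0.1],[0,0.08,0.18,0,0,0,0.1],[0,0.08,0.18,0,0,0,0.1],[0,0.08,0.18,0,0,0,0.1]]'
python3 - <<'E'
from h import *
s=read_camera("scene")
crop(s,222,155,40,35,18,"s14"); print(robot.observe()["tool_pos"])
crop(s,290,120,100,90,6,"s14b")
E
```

```text
time: 18.7
tool_pos: [0.5881, -0.0183, 0.2289]
tool_rot: [3.142, -0.0, 0.123]
contact_force: [0.8, 0.5, -2.0]
opening: 0.0224
[ 0.58808568 -0.01834315  0.22891984]
```

View pics/s14.png

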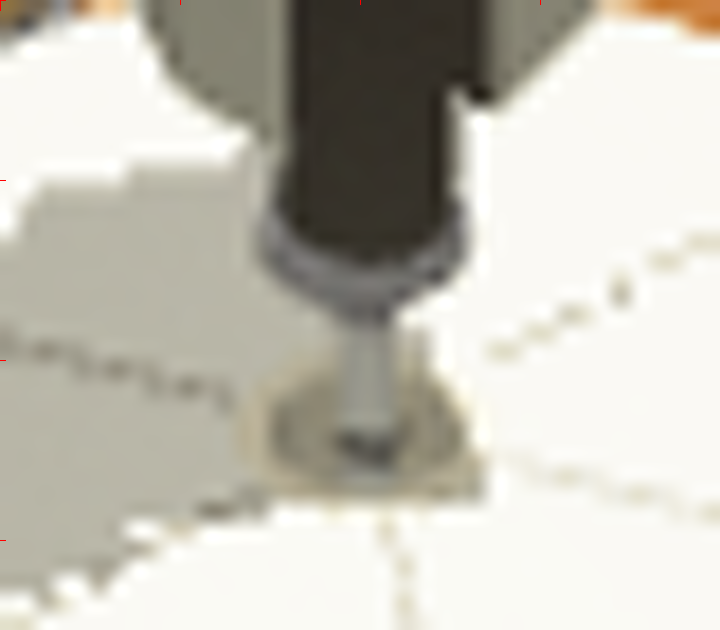

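View pics/s14b.png

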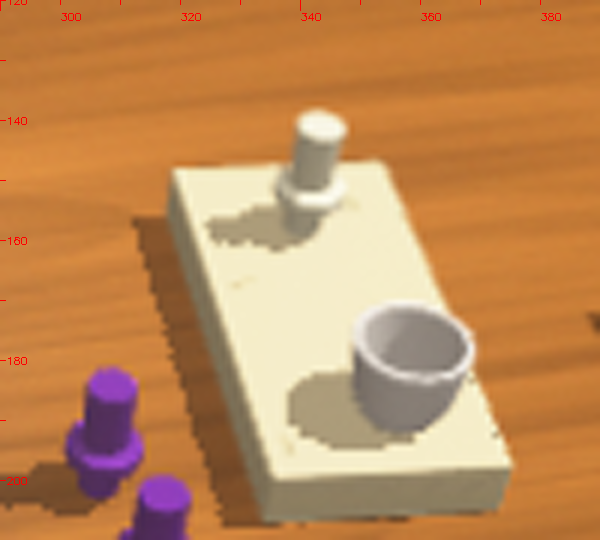

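The sheath is centred (column 369 against mouth 268–465 in the crop), and the ring at row 179.2 is at lid level within about 1 mm. I hold still.

```bash
for i in 1 2 3 4 5 6 7; do python3 -m crank '[[0,0,0,0,0,0,0.1],[0,0,0,0,0,0,0.1],[0,0,0,0,0,0,0.1],[0,0,0,0,0,0,0.1],[0,0,0,0,0,0,0.1]]' | egrep 'time|tool_pos|force'; done
python3 - <<'E'
from h import *
s=read_camera("scene");crop(s,222,155,40,35,18,"s15")
E
```

```text
time: 19.38
tool_pos: [0.5881, -0.0183, 0.2289]
contact_force: [0.3, -0.1, -0.7]
time: 20.0
tool_pos: [0.5881, -0.0183, 0.2289]
contact_force: [-0.3, -0.3, -1.1]
time: 20.62
tool_pos: [0.5881, -0.0183, 0.2289]
contact_force: [0.5, -0.2, -0.6]
time: 21.25
tool_pos: [0.5881, -0.0183, 0.2289]
contact_force: [0.3, 0.5, -0.1]
time: 21.88
tool_pos: [0.5881, -0.0183, 0.2289]
contact_force: [-0.1, 0.3, -0.6]
time: 22.5
tool_pos: [0.5881, -0.0183, 0.2289]
contact_force: [-0.0, -0.4, -1.2]
time: 23.12
tool_pos: [0.5881, -0.0183, 0.2289]
contact_force: [0.6, -0.9, -0.3]
```

View pics/s15.png

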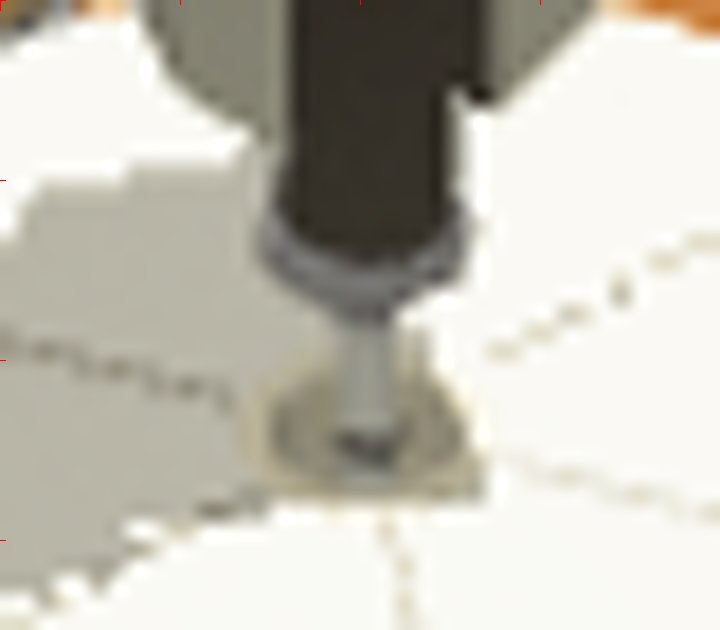

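```bash
python3 -c "
from h import *
print(robot.hand_in())"
```

```text
the job is handed in; nothing more can be done
None
```

The job is handed in at about 23 s, with the gripper still holding the probe in the open port. The hand-in reported no verdict.

**What I did:** I pulled the pale plug and stood it on the bare half of the firebrick at about (0.422, 0.315), then let go. I lifted the probe out of the rack and lowered it into the port. I then held it still for about 4.4 s, with the measured gripper position constant to 0.1 mm.

**Last checks:**
- **Plug:** it stands upright, and its pixels match the projection of an upright plug at that spot.
- **Probe height and centring:** the scene camera shows the depth ring within about 1 mm of the lid's top, and the sheath centred left to right to well under 1 mm.
- **Contact with the kiln:** the wrist force stayed at noise level (about 1 N, one reading of 2 N), so a light touch at the 0.05 N limit would not show up. The pictures show clearance all round the sheath at the mouth.

**Less certain:**
- **Port position:** the two cameras disagreed by about 2 mm on the port's x and y, so I used values between them.
- **Sheath tip:** it appeared about 1 pixel higher in the picture than the model predicted. I put this down mainly to a rounded tip. If it is really tilt, the tip could be up to about 3 mm off centre along x, still inside the 5 mm allowed. The arm hid the port from the top camera at the end, so I could not check this independently.

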